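# Unlock the inspection station, set its display and load camera modules

## Task

Get the inspection station ready: first draw its locking pin out of the bore and park it in the open notch on the station's right side, then raise the display to about 100 degrees, just past upright, and leave it there. Then set every camera module from the bench flat into a pocket of its own in the nest, holding the modules gently by their lens barrels (never more than 15 N from each finger), and leave everything else on the bench where it is.

Things in the scene. Friction and masses are not known exactly. Their poses are not given: they have to be found in the camera images.
- station: Dark steel base of the inspection station, fixed; 40 mm high, x -75..+90 mm, y -100..+100 mm. Origin on the bench; x points away from the robot to the hinge, y left, z up. At its front right corner two aluminium ears (y -108..-94 and -68..-56 mm, x -120..-75 mm, up to z 75 mm) carry the bore; the notch block stands at its right side; the nest is on its top, under the display.
- nest (a point): Station point x = -15, y = 0, z = 40 mm: centre of the nest, on its floor. The nest has 6 square pockets, 46 mm in station x by 45 mm in y, parted by aluminium walls 8 mm high, square to the station: centres at station x -42 (front row) and +12 mm (rear row), y -57, 0 and +57 mm. There is room for fingers round a lens barrel.
- display (a joint): Angle of the display's stiff hinge, rad: 0 = flat over the nest, 1.745 = 100 degrees, stop at 2.2. It stays where it is left; moving it takes about 7 N at the handle. Black panel 145 x 200 x 14 mm, lower face at z 56 mm when flat; its front edge rises about the hinge at its far side. The pin in the bore goes through an eye of the display and locks it flat.
- display_hinge (a point): Centre of the hinge line, which is parallel to station y; at station x +80 mm, 60 mm high.
- display_handle (a point): Centre of the display's bar handle: round steel bar 10 mm thick parallel to station y, 68 mm clear between its two posts, standing 45 mm off the panel's front edge. It is 195 mm from the hinge line and, when flat, 63 mm above the bench. Pinched from above, it turns in the fingers as the display rises.
- bore (a point): Outer (right) mouth of the bore through the two ears, on the pin's axis (station x -100, y -108, z 58.5 mm). The bore is 12 mm square and runs along station y, 52 mm from this mouth to the inner ear's far face. The pin is drawn out along station -y.
- notch (a point): Middle of the notch, an open-topped channel along station y in the block on the station's right: 60 mm long (y -160..-100 mm), 13 mm wide, 18 mm deep, top at z 63 mm, outer end open. The point is where the axis of a shaft resting on its floor lies (z 49.5 mm). Parked, the shaft lies in the channel and the head sticks out beyond its outer (-y) end.
- pin: Locking pin along its own y axis: round steel shaft 9 mm thick, y 0 to +58 mm, and a square black head 18 x 18 mm, y -30 to 0. Origin where the head meets the shaft, on the axis. At the start it is in the bore, shaft level, head outside to the right (station -y). Grip the head from above across its 18 mm, 17 mm out from the origin.
- pin_mid (a point): Middle of the pin's shaft, 29 mm from the pin's origin.
- pin_tip (a point): End of the pin's shaft, 58 mm from the pin's origin.
- cam1: Camera module, may be absent: square circuit board 40 x 40 x 3 mm, on it a housing 32 x 32 mm up to 12 mm, on that a round lens barrel 20 mm thick from 12 up to 38 mm. About 60 g. Origin under its centre, z up along the lens. Fits a pocket at any quarter turn. Fragile: hold it by the barrel; the two fingers together must never press on it with more than 30 N (15 N each).
- cam2: Camera module, may be absent: square circuit board 40 x 40 x 3 mm, on it a housing 32 x 32 mm up to 12 mm, on that a round lens barrel 20 mm thick from 12 up to 38 mm. About 60 g. Origin under its centre, z up along the lens. Fits a pocket at any quarter turn. Fragile: hold it by the barrel; the two fingers together must never press on it with more than 30 N (15 N each).
- cam3: Camera module, may be absent: square circuit board 40 x 40 x 3 mm, on it a housing 32 x 32 mm up to 12 mm, on that a round lens barrel 20 mm thick from 12 up to 38 mm. About 60 g. Origin under its centre, z up along the lens. Fits a pocket at any quarter turn. Fragile: hold it by the barrel; the two fingers together must never press on it with more than 30 N (15 N each).
- cam4: Camera module, may be absent: square circuit board 40 x 40 x 3 mm, on it a housing 32 x 32 mm up to 12 mm, on that a round lens barrel 20 mm thick from 12 up to 38 mm. About 60 g. Origin under its centre, z up along the lens. Fits a pocket at any quarter turn. Fragile: hold it by the barrel; the two fingers together must never press on it with more than 30 N (15 N each).
- cam5: Camera module, may be absent: square circuit board 40 x 40 x 3 mm, on it a housing 32 x 32 mm up to 12 mm, on that a round lens barrel 20 mm thick from 12 up to 38 mm. About 60 g. Origin under its centre, z up along the lens. Fits a pocket at any quarter turn. Fragile: hold it by the barrel; the two fingers together must never press on it with more than 30 N (15 N each).
- spool: Bystander to leave alone: small white spool, 50 mm across, 40 mm high.
- heatsink: Bystander to leave alone: finned aluminium heatsink, 45 x 45 x 26 mm.
- flux: Bystander to leave alone: bottle, 40 mm across, 85 mm high.
- driver: Bystander to leave alone: screwdriver lying on the bench.
- tin: Bystander to leave alone: squat jar, 54 mm across, 40 mm high.
- pot: Bystander to leave alone: steel cup, 70 mm across, 70 mm high.
- esdbrush: Bystander to leave alone: brush lying on the bench.
Mind the look-alikes: they are no part of the job. Leave any brown or red look-alike of the cam3 alone.

How it is judged:
By the outcome, as a careful person would: the job done as asked, in the order asked, and still so for the second after the job is handed in, with the robot touching nothing.
Of cam1, cam2, cam3, cam4, cam5 only 3 to 5 are there at a start; the rules pass over those that are not, and their reading is None.
At some moment in a run one of cam1, cam2, cam3, cam4, cam5 may be knocked a few centimetres aside while the robot is not near it.
Once in a run the grip may slacken for a moment while it holds something.
It also fails if it takes over 208 s, if anything falls off the work surface, if the arm or the gripper's body presses on something with over 40 N, if the wrist force passes 120 N, or if a joint passes its speed limit or range.

## Robot

A 7-joint arm with a two-finger parallel gripper is mounted at the origin on the work surface. World frame = base frame: x ahead of the robot, y to its left, z up, the work surface at z = 0. Lengths are in m, angles in rad, forces in N, time in s.
With the tool pointing down it reaches from about 0.425 to 0.925 m from the base axis. Payload 6.8 kg.
Tool frame: the origin (TCP) lies at the very end of the fingers, on their centre line; the grasp point (between the pads) lies 19 mm behind it; z points along the fingers, y is the line along which they close (so a half turn about z gives the same grasp; the last joint's range is limited). The gripper opens to 88 mm and grips with 3 to 60 N. Pads are 20 mm wide; open, the fingers measure 115 mm over their backs; the gripper's body (75 mm by 178 mm) begins 61 mm behind the grasp point.
Start: joints at [-1.447, 0.477, 0.022, 1.555, -0.011, 1.109, -0.083], TCP at [0.155, 0.657, 0.223] pointing down, gripper open.
Joint ranges: [-2.96, 2.96], [-0.34, 2.1], [-1.41, 1.46], [0.24, 2.44], [-1.37, 4.51], [0.17, 1.92], [-2.96, 2.96]. Speed limits (rad/s): [2.39, 2.39, 3.14, 3.14, 3.14, 3.14, 3.14].

## Interface

Orientations are given as [roll, pitch, yaw] about the fixed x, y, z axes, in that order (R = Rz(yaw) Ry(pitch) Rx(roll)).
In Python, from workcell import robot, solver, optics, models gives the robot as it stands. The module is installed in compiled form; this text tells all that it offers. Calls block until the motion is done:
- robot.goto(position, orientation): joint-space move of the TCP to a pose.
- robot.movel(position, frame=None, v=0.15, max_force=None): straight line of the TCP; frame=None keeps the orientation; v is the mean speed in m/s. With max_force (N) it stops when the force on the tool has changed by that much, and returns True; else False.
- robot.movej(angles): joint-space move.
- robot.release() and robot.clamp(squeeze=None): open the fingers fully, or close them until they stop; squeeze is the grip in N (None keeps the last).
- robot.wait(seconds).
- solver.inverse_kinematics(position, orientation): joint angles nearest the present ones, or None.
- robot.get_state(): the state.
- optics.grab_frame(name): name is "side" or "top"; returns a dict with "frame" (480x640x3 uint8, blue, green, red), "z_map" (480x640 float32, m along the optical axis (not along the pixel's ray), 0 where there is no reading), "intrinsics" (3x3 intrinsics, pixels), "origin" and "rotation" of the camera in the world. Camera axes: x right, y up, looking along -z (the intrinsics and any distortion apply to the point x, -y, -z); pixel columns grow to the right and rows downward; lengths in m; the calibration is good to about 2 mm. A picture is of the moment at which its call begins.
A pose or a line that the arm cannot do raises robot.PlanningError and nothing moves.
- robot.close_job(): hands the job in; it is judged then, once.
Trained networks look in the newest picture that a camera, given by its name, has taken for a name from the list of things; names that differ only in an ending like _2 or _b are one class to them, and where a whole thing is asked for, a point or a joint stands for the part that bears it (a point fixed in the world has none). Each returns a list of dicts, best first, with "p" (0 to 1); they miss things now and then, are a little off and sometimes report something else, mostly with a low value. They report only what shows in the picture. A call takes as long as a camera call. They do not tell look-alikes from the thing itself.
- models.outline_of(target, camera): "region" (480x640 bool, what is visible of it).
- models.tip_of(target, camera): "xyz" ([x, y, z] in m, in world coordinates, good to about 4 mm: a listed point, or the origin of a listed thing).
The state is a dict: "clock": time; "joint_pos": joint angles; "joint_vel": joint speeds; "effort": joint torques, N m; "ee_pos": TCP position; "orientation": TCP orientation; "force": force on the tool from outside, world axes, zero at the start; "wrist_torque": the same for the moment, N m; "width": finger opening in m; "grasp_force": force on a finger pad.
Only numpy, scipy, OpenCV 4.12 (cv2) and the standard library are available. Lean on these libraries where they do the work, as an engineer would, in place of code of your own. Each camera call takes 0.05 s, during which the arm holds its last target. There are 200 camera calls.

## Working session

There is one attempt and no reset: what is moved stays moved. The work goes in short steps, each a Python script; the robot and the scene stay as the last script left them, time stands still between calls to the robot, and variables do not carry over. Pictures are saved under pics/ and viewed, at most 14 in all, crops included, and the job is handed in when it is done.

```bash
mkdir -p pics; ls; cat > h.py <<'E'
import numpy as np, cv2
from workcell import robot, solver, optics, models
def px2w(f,u,v,z=None):
    K=np.array(f["intrinsics"]);d=z if z is not None else f["z_map"][int(v),int(u)]
    p=np.array([(u-K[0,2])/K[0,0]*d,-(v-K[1,2])/K[1,1]*d,-d])
    return np.array(f["rotation"])@p+np.array(f["origin"])
def cloud(f):
    K=np.array(f["intrinsics"]);d=f["z_map"].astype(float)
    v,u=np.mgrid[0:480,0:640]
    P=np.stack([(u-K[0,2])/K[0,0]*d,-(v-K[1,2])/K[1,1]*d,-d],-1)
    W=P@np.array(f["rotation"]).T+np.array(f["origin"]);W[d<=0]=np.nan
    return W
def w2px(f,p):
    c=np.array(f["rotation"]).T@(np.array(p)-np.array(f["origin"]));K=np.array(f["intrinsics"])
    return K[0,0]*c[0]/-c[2]+K[0,2], K[1,2]-K[1,1]*c[1]/-c[2]
E
python3 - <<'E'
from h import *
np.set_printoptions(precision=4,suppress=True)
s=robot.get_state();print(s)
for c in("top","side"):
    f=optics.grab_frame(c);cv2.imwrite(f"pics/{c}0.png",f["frame"]);print(c,{k:v for k,v in f.items() if k not in("frame","z_map")})
    for t in("station","nest","display_hinge","display_handle","bore","notch","pin","pin_mid","pin_tip","cam1","spool","heatsink","flux","tin","pot"):
        r=models.tip_of(t,c)
        print(c,t,[(np.round(x["xyz"],4).tolist(),round(float(x["p"]),2),np.round(w2px(f,x["xyz"])).tolist()) for x in r])
E
```

```text
pics
{'clock': 0.0, 'joint_pos': array([-1.4471,  0.4778,  0.0223,  1.5564, -0.0115,  1.1093, -0.0831]), 'joint_vel': array([-0.0021,  0.0001, -0.0009,  0.0008, -0.0003,  0.0011, -0.0025]), 'effort': array([  0.0003, -58.2862,   1.535 , -27.2598,  -0.0543,   0.0174,
         0.0002]), 'ee_pos': array([0.1549, 0.6564, 0.2217]), 'orientation': array([-3.1398,  0.0001,  2.9098]), 'force': array([-0.7826, -0.248 ,  0.7459]), 'wrist_torque': array([ 0.0311, -0.0142, -0.0584]), 'grasp_force': 0.0, 'width': 0.08804728176226458}
top {'intrinsics': array([[587.6517,   0.    , 316.4841],
       [  0.    , 587.6517, 238.0921],
       [  0.    ,   0.    ,   1.    ]]), 'origin': array([ 0.2737, -0.0236,  1.478 ]), 'rotation': array([ 0.1828, -0.0062, -1.588 ])}Traceback (most recent call last):
  File "<stdin>", line 8, in <module>
  File "h.py", line 15, in w2px
    return K[0,0]*c[0]/-c[2]+K[0,2], K[1,2]-K[1,1]*c[1]/-c[2]
                  ~^^^
IndexError: invalid index to scalar variable.
```

```bash
sed -i 's/np.array(f\["rotation"\])/Rm(f)/g' h.py; cat >> h.py <<'E'
from scipy.spatial.transform import Rotation
def Rm(f): return Rotation.from_euler("xyz",f["rotation"]).as_matrix()
E
python3 - <<'E'
from h import *
np.set_printoptions(precision=4,suppress=True)
for c in("top","side"):
    f=optics.grab_frame(c);cv2.imwrite(f"pics/{c}0.png",f["frame"]);print(c,f["origin"],f["rotation"]);np.savez(f"{c}0.npz",**f)
    for t in("station","nest","display_hinge","display_handle","bore","notch","pin","pin_mid","pin_tip","cam1","spool","heatsink","flux","tin","pot"):
        r=models.tip_of(t,c)
        print(c,t,[(np.round(x["xyz"],4).tolist(),round(float(x["p"]),2),np.round(w2px(f,x["xyz"])).tolist()) for x in r])
E
```

```text
top [ 0.2737 -0.0236  1.478 ] [ 0.1828 -0.0062 -1.588 ]
top station [([0.5479, -0.0521, -0.0046], 0.7, [322.0, 238.0])]
top nest [([0.5313, -0.0504, 0.04], 0.86, [322.0, 241.0])]
top display_hinge [([0.63, -0.0489, 0.0592], 0.7, [321.0, 201.0])]
top display_handle [([0.4337, -0.0285, 0.0601], 0.56, [314.0, 280.0])]
top bore [([0.4406, -0.1608, 0.0568], 0.89, [368.0, 276.0]), ([0.4122, 0.4642, 0.0001], 0.66, [117.0, 294.0]), ([0.4664, -0.5014, -0.0004], 0.59, [500.0, 266.0])]
top notch [([0.5742, -0.1855, 0.0475], 0.95, [376.0, 223.0])]
top pin [([0.4462, -0.1614, 0.056], 0.54, [368.0, 274.0]), ([0.5672, -0.4515, 0.0016], 0.37, [478.0, 228.0])]
top pin_mid [([0.4487, -0.1346, 0.057], 0.64, [357.0, 273.0])]
top pin_tip [([0.5476, -0.0534, -0.0014], 0.38, [323.0, 238.0]), ([0.6303, -0.0492, 0.0618], 0.3, [321.0, 200.0])]
top cam1 [([0.4126, 0.208, 0.0005], 0.81, [220.0, 292.0]), ([0.6021, 0.4354, -0.0017], 0.8, [132.0, 220.0]), ([0.6483, 0.2591, 0.0025], 0.73, [201.0, 201.0]), ([0.5084, 0.3374, 0.0024], 0.68, [169.0, 255.0]), ([0.5092, 0.2185, 0.0012], 0.57, [216.0, 254.0]), ([0.6804, 0
[... 1458 characters left out ...]
3314, 0.0019], 0.74, [315.0, 347.0]), ([0.6045, 0.4372, 0.0035], 0.71, [262.0, 376.0]), ([0.5947, 0.3502, -0.0022], 0.69, [276.0, 350.0]), ([0.647, 0.2617, -0.0012], 0.63, [264.0, 323.0])]
side spool [([0.4167, 0.3374, -0.0008], 0.9, [357.0, 354.0]), ([0.5324, -0.0491, 0.0363], 0.69, [330.0, 250.0]), ([0.4113, 0.2115, -0.001], 0.29, [364.0, 319.0])]
side heatsink [([0.4033, -0.3817, -0.0023], 0.6, [380.0, 216.0])]
side flux [([0.5642, -0.4512, 0.0013], 0.7, [337.0, 204.0]), ([0.5764, -0.1853, 0.0488], 0.6, [322.0, 224.0])]
side tin [([0.7143, 0.1681, -0.0044], 0.83, [248.0, 300.0]), ([0.4143, 0.212, -0.002], 0.38, [363.0, 320.0])]
side pot [([0.4685, -0.4996, -0.0028], 0.55, [364.0, 201.0])]
```

View pics/top0.png

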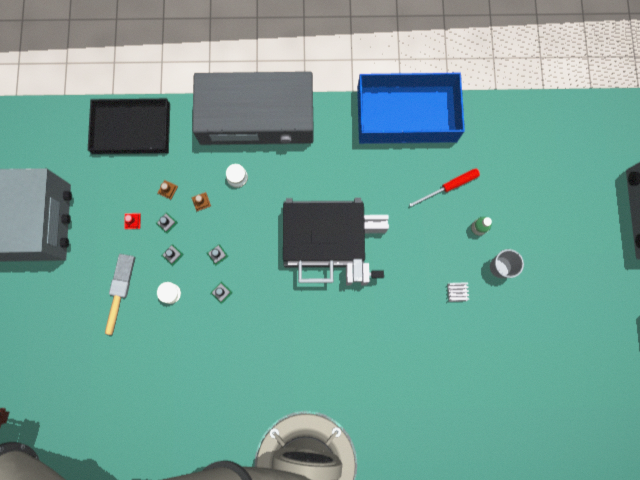

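View pics/side0.png

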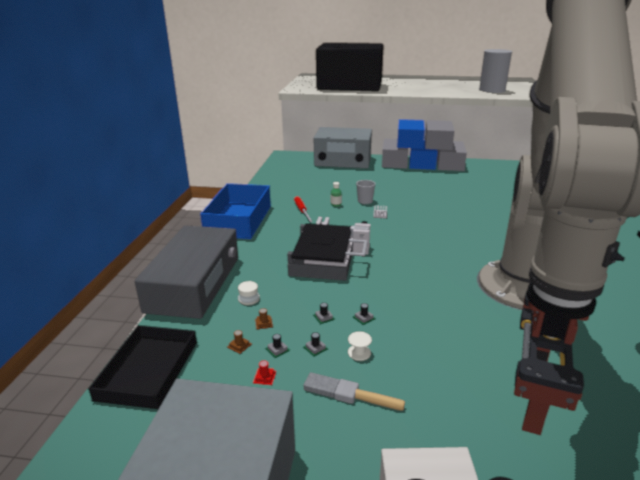

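```bash
cat > m.py <<'E'
from h import *
np.set_printoptions(precision=4,suppress=True)
from scipy.optimize import least_squares
def ray(f,u,v,z):
    a=np.array(f["origin"]);b=px2w(f,u,v,1.0)-a;return a+b*((z-a[2])/b[2])
f=optics.grab_frame("top");W=cloud(f)
z=W[...,2]
# panel
g=f["frame"].astype(int).sum(-1)
m=(abs(z-.070)<.004)&(abs(W[...,0]-.55)<.15)&(abs(W[...,1]+.05)<.13)&(g<120)
n,l,st,_=cv2.connectedComponentsWithStats(m.astype(np.uint8));k=1+st[1:,4].argmax();m=l==k
P=W[m];print("panel z",np.median(P[:,2]),cv2.minAreaRect((P[:,:2]*1000).astype(np.float32)))
# pin head
m=(abs(W[...,0]-.446)<.03)&(W[...,1]<-.165)&(W[...,1]>-.22)&(z>.055)&(z<.08);P=W[m];print("head",len(P),P[:,2].mean(),P[:,:2].min(0),P[:,:2].max(0),P[:,:2].mean(0))
# notch block
m=(abs(W[...,0]-.575)<.04)&(W[...,1]<-.16)&(W[...,1]>-.25)&(z>.055)&(z<.08);P=W[m];print("notch walls",len(P),P[:,2].mean(),cv2.minAreaRect((P[:,:2]*1000).astype(np.float32)),P[:,:2].mean(0))
# model fit of points
pts=dict(display_hinge=(80,0),display_handle=(-115,0),bore=(-100,-108),nest=(-15,0),station=(0,0))
O=[]
for c in("top","side"):
  for i in range(2):
    optics.grab_frame(c)
    for t,q in pts.items():
        r=models.tip_of(t,c)
        for x in r: 
            x=x["xyz"]
            if np.hypot(x[0]-.548,x[1]+.05)<.22: O.append((c,t,q,x))
def res(p,O=O):
    R=np.array([[np.cos(p[2]),-np.sin(p[2])],[np.sin(p[2]),np.cos(p[2])]])
    return np.concatenate([p[:2]+R@np.array(q)/1000-x[:2] for _,_,q,x in O])
s=least_squares(res,[.548,-.05,-.05],loss="soft_l1",f_scale=.004);print("station",s.x,len(O),np.abs(s.fun).max())
for i in range(3):
  for c in("top","side"):
    optics.grab_frame(c);print(c,"notch/pin",[np.round(models.tip_of(t,c)[0]["xyz"],4).tolist() if models.tip_of(t,c) else None for t in("notch","pin")])
# cams
optics.grab_frame("top")
for r in models.outline_of("cam1","top"):
    M=r["region"];v,u=np.nonzero(M)
    if len(u)<20: continue
    C=np.array([ray(f,a,b,.003)[:2] for a,b in zip(u,v)])
    B=W[M&(z>.03)&(z<.045)]
    print("cam",round(float(r["p"]),2),int(u.mean()),int(v.mean()),len(u),cv2.minAreaRect((C*1000).astype(np.float32)),"barrel",B.mean(0) if len(B) else None,len(B),f["frame"][M].mean(0))
cv2.imwrite("pics/cams.png",cv2.resize(f["frame"][170:310,110:260],None,fx=4,fy=4,interpolation=cv2.INTER_CUBIC))
cv2.imwrite("pics/st.png",cv2.resize(f["frame"][190:300,270:400],None,fx=5,fy=5,interpolation=cv2.INTER_CUBIC))
yaw=s.x[2]
def st(x,y):
    R=np.array([[np.cos(yaw),-np.sin(yaw)],[np.sin(yaw),np.cos(yaw)]]);return s.x[:2]+R@np.array([x,y])/1000
# IK at handle
for sx in(-115,-122,-131):
  for tilt in(-40,-30,-20,-10,0,10,20):
    o=Rotation.from_euler("xyz",[np.pi,np.radians(-tilt),yaw])  # placeholder
    ok=[]
    for a in(0,np.pi):
        R=Rotation.from_euler("z",yaw)*Rotation.from_euler("y",np.radians(-tilt))*Rotation.from_euler("x",np.pi)*Rotation.from_euler("z",np.pi/2+a)
        zt=R.apply([0,0,1]);p=np.r_[st(sx,0),.063]+.019*zt
        q=solver.inverse_kinematics(p,R.as_euler("xyz"));ok.append(q is not None)
    print(sx,tilt,ok,np.round(zt,2))
E
python3 m.py
```

```text
Traceback (most recent call last):
  File "m.py", line 11, in <module>
    n,l,st,_=cv2.connectedComponentsWithStats(m.astype(np.uint8));k=1+st[1:,4].argmax();m=l==k
                                                                      ~~~~~~~~~~~~~~~^^
ValueError: attempt to get argmax of an empty sequence
```

```bash
python3 - <<'E'
import re
s=open('m.py').read()
s=s.replace("m=(abs(z-.070)<.004)&","print('zc',W[240,310],W[265,350],g[240,310],W[340,300],W[272,380]);m=(abs(z-.070)<.006)&").replace("(g<120)","(g<160)").replace("k=1+st[1:,4].argmax();m=l==k","k=1+st[1:,4].argmax() if n>1 else 0;m=l==k")
open('m.py','w').write(s)
E
python3 m.py
```

```text
zc [ 0.5286 -0.021   0.0738] [ 0.4659 -0.1165  0.0729] 165 [0.2905 0.0077 0.0035] [ 0.4485 -0.189   0.067 ]
panel z 0.06960993593548759 ((496.64300537109375, 43.6317138671875), (37.54544448852539, 8.766707420349121), 13.428777694702148)
head 105 0.06559458374786503 [ 0.4348 -0.1967] [ 0.4521 -0.165 ] [ 0.4428 -0.1812]
notch walls 182 0.06302920815736464 ((572.7548217773438, -187.21453857421875), (54.23853302001953, 32.483177185058594), 89.50935363769531) [ 0.5727 -0.1878]
station [ 0.5473 -0.0494 -0.0508] 19 0.014044290174837687
top notch/pin [[0.5782, -0.1811, 0.0513], [0.4475, -0.1621, 0.0572]]
side notch/pin [[0.5761, -0.1846, 0.0466], [0.5473, -0.0496, -0.001]]
top notch/pin [[0.5739, -0.1823, 0.0482], [0.4478, -0.1657, 0.0562]]
side notch/pin [[0.5767, -0.1883, 0.049], [0.447, -0.1673, 0.057]]
top notch/pin [[0.5757, -0.1823, 0.0475], [0.4518, -0.1641, 0.0566]]
side notch/pin [[0.5769, -0.1825, 0.0506], [0.4495, -0.1698, 0.0576]]
cam 0.79 167 189 208 ((680.0176391601562, 346.6309814453125), (37.887939453125, 39.51011276245117), 65.29145050048828) barrel [0.6786 0.3445 0.0379] 47
[... 1480 characters left out ...]
.01 -0.98]
-115 0 [True, True] [-0. -0. -1.]
-115 10 [True, True] [ 0.17 -0.01 -0.98]
-115 20 [False, False] [ 0.34 -0.02 -0.94]
-122 -40 [True, True] [-0.64  0.03 -0.77]
-122 -30 [True, True] [-0.5   0.03 -0.87]
-122 -20 [True, True] [-0.34  0.02 -0.94]
-122 -10 [True, True] [-0.17  0.01 -0.98]
-122 0 [True, True] [-0. -0. -1.]
-122 10 [True, True] [ 0.17 -0.01 -0.98]
-122 20 [False, False] [ 0.34 -0.02 -0.94]
-131 -40 [True, True] [-0.64  0.03 -0.77]
-131 -30 [True, True] [-0.5   0.03 -0.87]
-131 -20 [True, True] [-0.34  0.02 -0.94]
-131 -10 [True, True] [-0.17  0.01 -0.98]
-131 0 [True, True] [-0. -0. -1.]
-131 10 [True, True] [ 0.17 -0.01 -0.98]
-131 20 [False, False] [ 0.34 -0.02 -0.94]
```

```bash
cat > m2.py <<'E'
from m import ray
from h import *
E
python3 - <<'E'
import sys;sys.path.insert(0,'.')
from h import *
np.set_printoptions(precision=4,suppress=True)
def ctr(P): return (P.min(0)+P.max(0))/2
for c in("top","side"):
    f=optics.grab_frame(c);W=cloud(f);z=W[...,2]
    m=(abs(z-.072)<.007)&(abs(W[...,0]-.55)<.14)&(abs(W[...,1]+.05)<.14)
    m=cv2.morphologyEx(m.astype(np.uint8),cv2.MORPH_OPEN,np.ones((13,13),np.uint8))
    P=W[m>0];print(c,"panel",len(P),P.mean(0),cv2.minAreaRect((P[:,:2]*1000).astype(np.float32)))
    m=(abs(W[...,0]-.575)<.04)&(W[...,1]<-.157)&(W[...,1]>-.25)&(z>.058)&(z<.07);P=W[m];print(" notch",len(P),P.mean(0),P.min(0),P.max(0),cv2.minAreaRect((P[:,:2]*1000).astype(np.float32)))
    m=(abs(W[...,0]-.446)<.03)&(W[...,1]<-.168)&(W[...,1]>-.22)&(z>.058)&(z<.08);P=W[m];print(" head",len(P),P.mean(0),P.min(0),P.max(0))
    for x,y in((.509,.217),(.510,.330),(.593,.347),(.4115,.206)):
        m=(np.hypot(W[...,0]-x,W[...,1]-y)<.02)&(abs(z-.038)<.0025);P=W[m];print(" barrel",len(P),ctr(P),P.mean(0),np.ptp(P,0)[:2])
    b=[]
    for i in range(3):
        optics.grab_frame(c)
        for t in("cam1","notch"):
            for r in models.tip_of(t,c): b.append(np.r_[r["xyz"]])
    b=np.array(b)
    for x,y in((.509,.217),(.510,.330),(.593,.347),(.4115,.206),(.576,-.185)):
        s=b[np.hypot(b[:,0]-x,b[:,1]-y)<.015];print(" net",len(s),s.mean(0))
E
```

```text
top panel 0 [nan nan nan] ((0.0, 0.0), (0.0, 0.0), 0.0)
 notch 171 [ 0.573  -0.1865  0.0634] [ 0.556  -0.2148  0.0581] [ 0.5887 -0.1575  0.0698] ((572.7352905273438, -186.328369140625), (32.635955810546875, 57.27128982543945), 0.878060519695282)
 head 89 [ 0.4432 -0.1827  0.067 ] [ 0.4345 -0.1966  0.0592] [ 0.4516 -0.1688  0.0754]
 barrel 32 [0.5072 0.2163 0.0379] [0.506  0.2164 0.038 ] [0.0177 0.0177]
 barrel 28 [0.5093 0.3288 0.0379] [0.5095 0.3291 0.038 ] [0.0178 0.0201]
 barrel 28 [0.5917 0.3471 0.038 ] [0.5904 0.3459 0.0379] [0.0162 0.0177]
 barrel 30 [0.4105 0.205  0.038 ] [0.4117 0.2046 0.0379] [0.0172 0.0176]
 net 3 [0.5094 0.2192 0.002 ]
 net 3 [0.5087 0.3359 0.0023]
 net 3 [0.5939 0.3471 0.0001]
 net 3 [0.4098 0.2062 0.0014]
 net 2 [ 0.5755 -0.183   0.0505]
side panel 1365 [ 0.5509 -0.036   0.0697] ((550.1901245117188, -51.450439453125), (203.8959197998047, 143.6055908203125), 89.40646362304688)
 notch 50 [ 0.5731 -0.1877  0.0622] [ 0.5564 -0.2109  0.058 ] [ 0.5896 -0.1628  0.0649] ((573.0368041992188, -186.87269592285156), (48.612327575683594, 32.762916564941406), 89.03117370605469)
 head 18 [ 0.4435 -0.1834  0.0665] [ 0.4356 -0.197   0.0636] [ 0.4515 -0.1731  0.069 ]
 barrel 32 [0.5072 0.2184 0.038 ] [0.5077 0.2194 0.0376] [0.0189 0.0242]
 barrel 44 [0.5094 0.3314 0.0376] [0.5094 0.3329 0.0376] [0.0173 0.0209]
 barrel 41 [0.5919 0.3506 0.0377] [0.5918 0.3497 0.0374] [0.0193 0.0173]
 barrel 31 [0.4113 0.2082 0.0377] [0.4116 0.2073 0.0377] [0.0172 0.0202]
 net 2 [ 0.5078  0.2161 -0.0004]
 net 3 [0.5115 0.3313 0.0032]
 net 3 [0.5936 0.3472 0.0003]
 net 3 [ 0.4127  0.2113 -0.0008]
 net 3 [ 0.5783 -0.1831  0.0482]<stdin>:9: RuntimeWarning: Mean of empty slice.
  ret = um.true_divide(
```

View pics/cams.png

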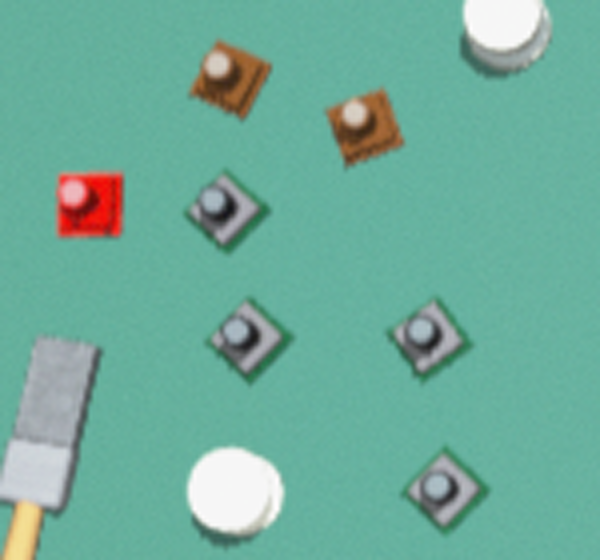

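View pics/st.png

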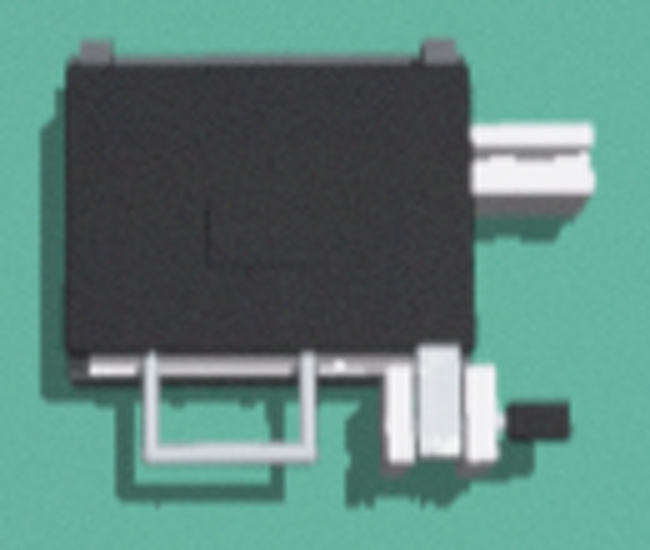

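```bash
cat >> h.py <<'E'
YAW=-.012
def best(p,y):
    """tool down, closing line at world angle y (mod pi); choose yaw with j7 nearest its middle"""
    c=[]
    for k in(-1,0,1,2):
        o=[np.pi,0,(y+np.pi/2+k*np.pi+np.pi)%(2*np.pi)-np.pi]
        q=solver.inverse_kinematics(p,o)
        if q is not None: c.append((abs(q[6]),o))
    return min(c)[1]
def st():
    s=robot.get_state();print("t%.1f"%s["clock"],"p",np.round(s["ee_pos"],4),"F",np.round(s["force"],1),"w %.4f g %.1f"%(s["width"],s["grasp_force"]),"q7 %.2f"%s["joint_pos"][6]);return s
E
python3 - <<'E'
from h import *
x,y=.4435,-.183
o=best([x,y,.15],YAW);print(o)
robot.goto([x,y,.25],o);st()
robot.movel([x,y,.10],v=.2);print(robot.movel([x,y,.0405],v=.08,max_force=8));st()
robot.clamp(30);st()
E
```

```text
[3.141592653589793, 0, 1.558796326794896]
t8.7 p [ 0.4439 -0.1823  0.25  ] F [ 0. -0. -1.] w 0.0881 g 0.0 q7 0.52
False
t10.5 p [ 0.4438 -0.1832  0.0408] F [-0.5 -0.2  0.2] w 0.0879 g 0.0 q7 0.90
t11.6 p [ 0.4439 -0.1829  0.0406] F [ 1.3  0.5 -0.6] w 0.0176 g 29.8 q7 0.90
```

```bash
python3 - <<'E'
from h import *
p=robot.get_state()["ee_pos"]
d=np.array([np.sin(YAW),-np.cos(YAW),0])
print(robot.movel(p+.03*d,v=.06,max_force=25));st()
print(robot.movel(p+.066*d,v=.08,max_force=25));s=st()
robot.movel(s["ee_pos"]+[0,0,.05],v=.1);st()
f=optics.grab_frame("side");cv2.imwrite("pics/pin1.png",cv2.resize(f["frame"][170:290,260:420],None,fx=4,fy=4,interpolation=cv2.INTER_CUBIC))
W=cloud(f)
for c in("top","side"):
    optics.grab_frame(c)
    for t in("pin","pin_mid","pin_tip","bore","notch"): print(c,t,[np.round(r["xyz"],4).tolist() for r in models.tip_of(t,c)][:2])
E
```

```text
False
t12.2 p [ 0.4433 -0.2133  0.0405] F [ 0.1  0.7 -0.6] w 0.0178 g 29.8 q7 0.95
False
t12.8 p [ 0.4429 -0.2487  0.0404] F [-0.5  0.4 -0.3] w 0.0178 g 29.8 q7 1.01
t13.5 p [ 0.4429 -0.2482  0.0903] F [-1.  -0.5 -1.4] w 0.0178 g 29.8 q7 0.94
top pin []
top pin_mid []
top pin_tip [[0.5107, 0.22, 0.0048]]
top bore [[0.4416, -0.1626, 0.056], [0.5093, 0.2203, 0.0039]]
top notch [[0.5748, -0.1831, 0.0497], [0.4077, 0.3301, 0.0008]]
side pin [[0.4452, -0.2313, 0.1113], [0.4308, -0.0333, 0.0617]]
side pin_mid [[0.5447, -0.0486, -0.0001], [0.4466, -0.2049, 0.1023]]
side pin_tip [[0.4471, -0.1728, 0.1073]]
side bore [[0.4423, -0.1555, 0.0595], [0.5104, 0.3312, 0.0029]]
side notch []
```

View pics/pin1.png

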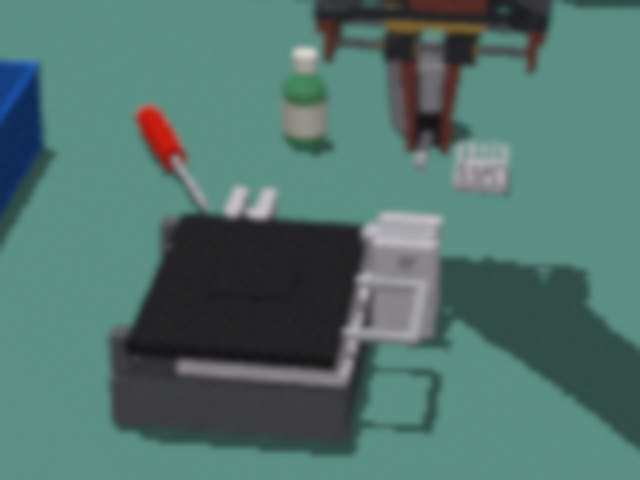

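```bash
python3 - <<'E'
from h import *
x,y=.5738,-.234
robot.movel([x,y,.092],v=.15);st()
robot.movel([x,y,.055],v=.1);st()
print(robot.movel([x,y,.0325],v=.03,max_force=5));st()
E
```

```text
t15.2 p [ 0.5727 -0.2344  0.0919] F [-0.1  0.5 -0.4] w 0.0174 g 29.8 q7 0.81
t15.7 p [ 0.5733 -0.2341  0.0545] F [-0.8 -0.3 -1. ] w 0.0182 g 3.0 q7 0.84
False
t16.6 p [ 0.5739 -0.2341  0.0326] F [-0.  -0.1 -0.4] w 0.0182 g 30.0 q7 0.86
```

```bash
python3 - <<'E'
from h import *
f=optics.grab_frame("top")
for t in("pin","pin_mid","pin_tip","notch"): print(t,[np.round(r["xyz"],4).tolist() for r in models.tip_of(t,"top")][:2])
a=cv2.resize(f["frame"][200:260,350:430],None,fx=5,fy=5,interpolation=cv2.INTER_CUBIC)
f=optics.grab_frame("side")
for t in("pin","pin_mid","pin_tip","notch"): print(t,[np.round(r["xyz"],4).tolist() for r in models.tip_of(t,"side")][:2])
b=cv2.resize(f["frame"][190:250,290:370],None,fx=5,fy=5,interpolation=cv2.INTER_CUBIC)
cv2.imwrite("pics/pin2.png",np.hstack([a,b]))
E
```

```text
pin []
pin_mid []
pin_tip []
notch [[0.5954, 0.3468, 0.0002]]
pin [[0.4051, -0.3836, -0.0026], [0.5765, -0.2183, 0.0533]]
pin_mid [[0.5771, -0.1842, 0.0476]]
pin_tip [[0.5774, -0.1604, 0.0522]]
notch [[0.5758, -0.1837, 0.0459]]
```

View pics/pin2.png

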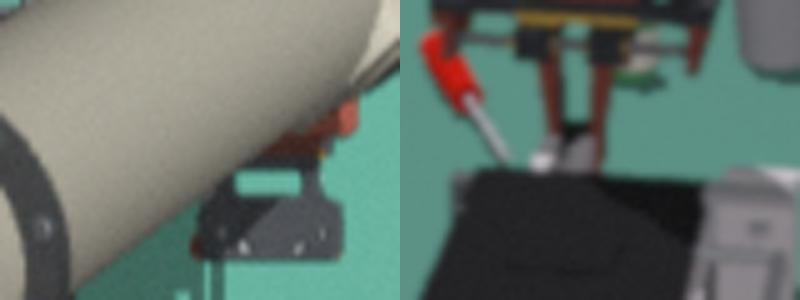

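```bash
python3 - <<'E'
from h import *
robot.release()
p=robot.get_state()["ee_pos"]
robot.movel([p[0],p[1],.16],v=.2);st()
o=best([.42,-.035,.15],YAW)
robot.goto([.40,-.035,.22],o);st()
f=optics.grab_frame("top")
for t in("pin","pin_mid","pin_tip","notch","display_handle","display_hinge"): print(t,[np.round(r["xyz"],4).tolist() for r in models.tip_of(t,"top")][:2])
a=cv2.resize(f["frame"][200:300,290:400],None,fx=5,fy=5,interpolation=cv2.INTER_CUBIC)
cv2.imwrite("pics/pin3.png",a)
f=optics.grab_frame("side")
for t in("pin","pin_mid","pin_tip","notch","display_handle","display_hinge"): print(t,[np.round(r["xyz"],4).tolist() for r in models.tip_of(t,"side")][:2])
# handle from saved cloud
for c in("top","side"):
    f=dict(np.load(f"{c}0.npz"));W=cloud(f);z=W[...,2]
    m=(W[...,0]>.41)&(W[...,0]<.455)&(W[...,1]>-.09)&(W[...,1]<.03)&(z>.055)&(z<.08);P=W[m];b=P[P[:,0]<.443];print(c,len(P),"bar",np.median(b,0),P.min(0),P.max(0))
E
```

```text
t19.0 p [ 0.5733 -0.2333  0.159 ] F [-0.9  0.3 -0.8] w 0.0878 g 0.0 q7 0.75
t20.2 p [ 0.4006 -0.0352  0.2203] F [ 0.1 -0.2  0.6] w 0.0878 g 0.0 q7 -0.18
pin [[0.579, -0.2135, 0.0456], [0.6299, -0.048, 0.061]]
pin_mid [[0.5759, -0.1865, 0.0479], [0.5095, 0.3355, -0.0006]]
pin_tip [[0.5761, -0.1589, 0.0521]]
notch [[0.575, -0.182, 0.0506], [0.4045, -0.3886, 0.0025]]
display_handle []
display_hinge [[0.6303, -0.0485, 0.0599], [0.5654, -0.4522, -0.0008]]
pin [[0.5761, -0.2197, 0.0494]]
pin_mid [[0.5772, -0.1864, 0.0482], [0.6275, -0.0527, 0.0583]]
pin_tip [[0.4678, -0.4986, -0.0005], [0.5776, -0.1587, 0.0498]]
notch [[0.5765, -0.1831, 0.0484], [0.47, -0.4994, -0.0029]]
display_handle [[0.4318, -0.0345, 0.0643], [0.5341, -0.0531, 0.0328]]
display_hinge [[0.627, -0.0519, 0.0601], [0.4158, 0.3359, -0.0017]]
top 187 bar [ 0.43117842 -0.03272655  0.06733927] [ 0.42583896 -0.07512996  0.05927077] [0.45417583 0.0094262  0.07405525]
side 94 bar [ 0.43195498 -0.02352234  0.06597278] [ 0.42558962 -0.07260114  0.05848132] [0.45419064 0.01539737 0.07038371]
```

View pics/pin3.png

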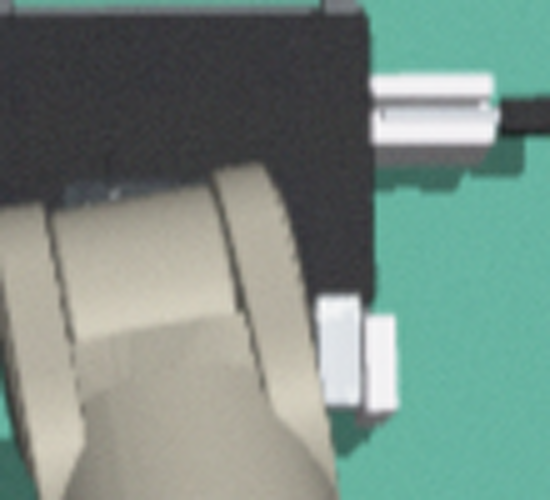

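```bash
python3 - <<'E'
from h import *
y=-.033
o=robot.get_state()["orientation"]
robot.movel([.411,y,.11],v=.15);st()
print(robot.movel([.411,y,.046],v=.06,max_force=8));st()
robot.clamp(4);st()
for x in(.418,.425,.432):
    print(robot.movel([x,y,.046],v=.05,max_force=20));st()
robot.clamp(40);st()
E
```

```text
t22.3 p [ 0.4113 -0.0329  0.1104] F [ 0.2  0.3 -0.1] w 0.0878 g 0.0 q7 0.43
False
t23.5 p [ 0.4113 -0.033   0.0462] F [ 0.2 -0.2  0.4] w 0.0878 g 0.0 q7 0.59
t24.3 p [ 0.4146 -0.0331  0.0466] F [ 8.6 -0.2 -5.6] w 0.0450 g 4.0 q7 0.59
False
t24.6 p [ 0.4214 -0.033   0.0466] F [ 7.2  1.5 -5.1] w 0.0316 g 4.0 q7 0.59
False
t24.9 p [ 0.4282 -0.033   0.0465] F [ 6.8  1.1 -4.3] w 0.0180 g 4.0 q7 0.59
False
t25.2 p [ 0.4322 -0.0329  0.0459] F [ 1.8  1.3 -0.5] w 0.0101 g 4.0 q7 0.59
t25.4 p [ 0.4323 -0.0329  0.046 ] F [ 3.4  1.5 -4. ] w 0.0091 g 40.0 q7 0.59
```

```bash
cat > lift.py <<'E'
from h import *
import sys
a,b,n=map(float,sys.argv[1:4])
hx,hy,hz=.4323+.195*np.cos(YAW),-.0329+.195*np.sin(YAW),.060
a0=np.arctan2(.003,.195);off=.063-.046
for d in np.linspace(a,b,int(n)+1)[1:]:
    t=np.radians(d)+a0;r=np.hypot(.195,.003)
    p=[hx-r*np.cos(t)*np.cos(YAW),hy-r*np.cos(t)*np.sin(YAW),hz+r*np.sin(t)-off]
    hit=robot.movel(p,v=.08)
    s=robot.get_state();print(round(d),"F",np.round(s["force"],1),"err",np.round(s["ee_pos"]-p,4),"w",round(s["width"],4),"g",round(float(s["grasp_force"]),1))
    if np.linalg.norm(s["force"])>45: print("STOP");break
E
python3 lift.py 0 15 3
```

```text
5 F [2.7 0.5 0.5] err [ 0.     -0.      0.0001] w 0.0091 g 40.0
10 F [3.2 0.6 1.2] err [-0.     -0.     -0.0001] w 0.0089 g 40.0
15 F [1.5 0.6 1.6] err [-0.0002 -0.     -0.0002] w 0.009 g 40.0
```

```bash
python3 - <<'E'
from h import *
f=optics.grab_frame("side");print([(np.round(r["xyz"],4).tolist(),round(float(r["p"]),2)) for r in models.tip_of("display_handle","side")]);print(st()["clock"])
cv2.imwrite("pics/lift.png",cv2.resize(f["frame"][180:300,270:430],None,fx=4,fy=4,interpolation=cv2.INTER_CUBIC))
E
```

```text
[([0.4362, -0.0327, 0.1118], 0.94)]
t26.6 p [ 0.4395 -0.033   0.0961] F [1.6 0.9 1.2] w 0.0088 g 40.0 q7 0.48
26.625
```

View pics/lift.png

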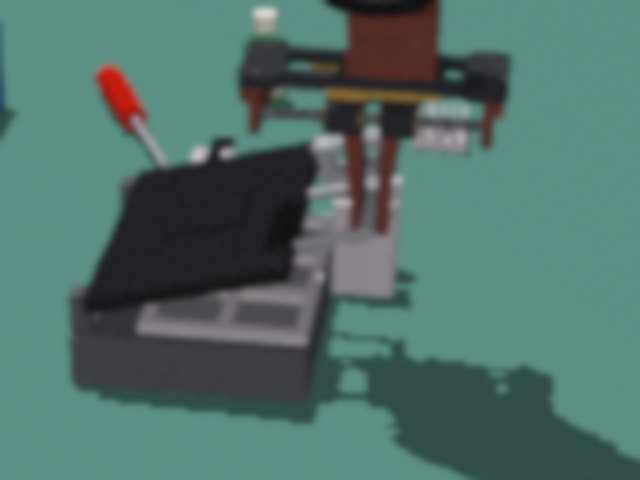

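```bash
python3 lift.py 15 101 14; python3 - <<'E'
from h import *
f=optics.grab_frame("side");print([(np.round(r["xyz"],4).tolist(),round(float(r["p"]),2)) for r in models.tip_of("display_handle","side")]);st()
E
```

```text
21 F [1.4 0.4 1. ] err [-0.0004  0.     -0.0001] w 0.0092 g 40.0
27 F [-3.9  1.   4. ] err [-0.0007  0.0001 -0.    ] w 0.0089 g 40.0
33 F [-7.8  0.8  7.3] err [-0.0011  0.0001  0.0003] w 0.009 g 40.0
40 F [-10.3   1.1  10.3] err [-0.0015  0.0001  0.0004] w 0.0085 g 40.0
46 F [-13.2   2.8  14.5] err [-0.0022  0.0002  0.0005] w 0.0092 g 40.0
52 F [-17.6   3.5  21.7] err [-0.0032  0.0002  0.0007] w 0.009 g 40.0
58 F [-18.7   3.7  23.3] err [-0.0024  0.0002  0.0014] w 0.009 g 40.0
64 F [-13.    4.4  23.5] err [-0.0005  0.0002  0.0022] w 0.0086 g 40.0
70 F [-6.9  3.2 14.8] err [0.0011 0.0002 0.0023] w 0.009 g 40.0
76 F [-3.8  2.7 10.2] err [0.0016 0.0001 0.0021] w 0.0087 g 40.0
83 F [-1.5  2.1  6.6] err [0.0019 0.     0.002 ] w 0.0093 g 40.0
89 F [0.1 1.3 5.5] err [ 0.0019 -0.0001  0.0016] w 0.0088 g 40.0
95 F [ 2.6 -0.2  2.7] err [ 0.0014 -0.0001  0.0009] w 0.0088 g 40.0
101 F [3.4 0.6 2.5] err [ 0.0009 -0.      0.0004] w 0.0092 g 40.0
[([0.6693, -0.0314, 0.2486], 0.62)]
t32.4 p [ 0.6682 -0.0357  0.2343] F [ 2.3 -0.5  2.7] w 0.0091 g 40.0 q7 0.39
```

```bash
python3 - <<'E'
from h import *
np.set_printoptions(precision=4,suppress=True)
robot.release();p=robot.get_state()["ee_pos"];robot.movel(p+[0,0,.09],v=.15);st()
x,y=.411,.206
o=best([x,y,.15],np.pi/4);print(o,best([x,y,.15],-np.pi/4))
robot.goto([.45,.30,.30],o);st()
for c in("top","side"):
    f=optics.grab_frame(c);W=cloud(f);z=W[...,2];np.savez(c+"1.npz",**f)
    for t in("display_handle","nest","bore","display_hinge"): print(c,t,[np.round(r["xyz"],4).tolist() for r in models.tip_of(t,c)][:2])
    m=(abs(W[...,0]-.55)<.14)&(abs(W[...,1]+.05)<.14)&(z>.1);P=W[m];P=P[abs(P[:,1]+.05)<.08]
    if len(P)>50:
        k=np.polyfit(P[:,2],P[:,0],1);print("panel lean deg",90+np.degrees(np.arctan(k[0])),len(P))
    for x,y in((.509,.217),(.510,.330),(.593,.347),(.4115,.206)):
        m=(np.hypot(W[...,0]-x,W[...,1]-y)<.025)&(abs(z-.038)<.0025);P=W[m];print(" barrel",len(P),P.mean(0) if len(P) else 0)
f=dict(np.load("top1.npz"));cv2.imwrite("pics/nest.png",cv2.resize(f["frame"][170:300,270:400],None,fx=4.6,fy=4.6,interpolation=cv2.INTER_CUBIC))
E
```

```text
t34.5 p [ 0.667  -0.0354  0.3229] F [-0.6  0.2 -0.2] w 0.0879 g 0.0 q7 0.35
[3.141592653589793, 0, 2.356194490192344] [3.141592653589793, 0, 0.7853981633974492]
t35.9 p [0.4509 0.299  0.3002] F [ 0.5  0.4 -0. ] w 0.0879 g 0.0 q7 0.34
top display_handle [[0.6696, -0.0327, 0.2519]]
top nest [[0.5302, -0.0515, 0.0382]]
top bore [[0.4402, -0.1632, 0.0563]]
top display_hinge [[0.6313, -0.0487, 0.0619], [0.5665, -0.4525, 0.0001]]
panel lean deg 103.53208564015009 2061
 barrel 29 [0.5067 0.2157 0.0381]
 barrel 28 [0.5087 0.3284 0.0382]
 barrel 32 [0.5913 0.3473 0.0382]
 barrel 27 [0.4112 0.2035 0.038 ]
side display_handle [[0.6667, -0.0334, 0.2503]]
side nest [[0.5367, -0.0498, 0.0336]]
side bore [[0.4468, -0.1582, 0.0587]]
side display_hinge [[0.6296, -0.0524, 0.0599], [0.4436, -0.1557, 0.0587]]
panel lean deg 103.40945391158044 992
 barrel 33 [0.5077 0.2193 0.0377]
 barrel 44 [0.509  0.333  0.0376]
 barrel 41 [0.5927 0.3501 0.0372]
 barrel 32 [0.4115 0.2081 0.0379]
```

View pics/nest.png

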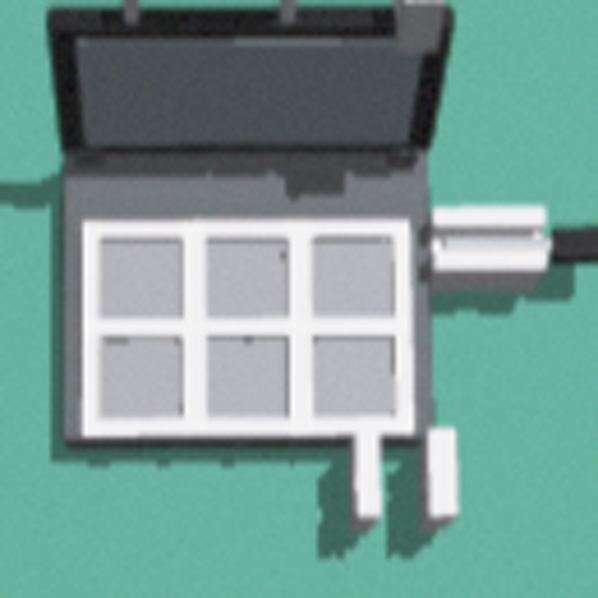

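```bash
cat >> h.py <<'E'
def ray(f,u,v,z):
    a=np.array(f["origin"]);K=np.array(f["intrinsics"]);u=np.asarray(u,float);v=np.asarray(v,float)
    b=np.stack([(u-K[0,2])/K[0,0],-(v-K[1,2])/K[1,1],-np.ones_like(u)],-1)@Rm(f).T
    return a+b*((z-a[2])/b[...,2])[...,None]
BIAS=np.array([.001,.0012])
def locate(n=2):
    """grey modules on the bench: list of (x,y,edge angle rad in 0..pi/2)"""
    acc=[]
    for _ in range(n):
        f=optics.grab_frame("top");W=cloud(f);z=W[...,2]
        for r in models.outline_of("cam1","top"):
            M=r["region"]
            if not 120<M.sum()<350: continue
            b,g,rr=f["frame"][M].mean(0)
            if rr>1.03*b: continue            # brown / red look-alikes
            v,u=np.nonzero(M);(c,s,a)=cv2.minAreaRect((ray(f,u,v,.003)[:,:2]*1000).astype(np.float32))
            B=W[M&(abs(z-.038)<.0025)]
            if len(B)<10: continue
            acc.append((*(B[:,:2].mean(0)*.5+np.array(c)/2000+BIAS),np.exp(4j*np.radians(a))))
    out=[]
    for q in acc:
        for o in out:
            if np.hypot(q[0]-o[0][0],q[1]-o[0][1])<.015: o.append(q);break
        else: out.append([q])
    return [(np.mean([q[0] for q in o]),np.mean([q[1] for q in o]),(np.angle(np.mean([q[2] for q in o]))/4)%(np.pi/2)) for o in out]
E
python3 - <<'E'
from h import *
for x,y,a in locate(4): print(round(x,4),round(y,4),round(np.degrees(a),1))
for c in("top","side"):
    f=dict(np.load(c+"1.npz"));g=f["frame"].min(-1).astype(np.uint8)
    P=ray(f,*np.meshgrid(np.arange(640),np.arange(480)),.048)
    m=(g>200)&(abs(P[...,0]-.535)<.068)&(abs(P[...,1]+.05)<.13)
    n,l,s,_=cv2.connectedComponentsWithStats(m.astype(np.uint8));k=1+s[1:,4].argmax()
    Q=P[l==k][:,:2];print(c,g.max(),s[k],cv2.minAreaRect((Q*1000).astype(np.float32)))
    # pocket floors = holes
    h=(l!=k).astype(np.uint8);n,l2,s2,_=cv2.connectedComponentsWithStats(h,connectivity=4)
    for i in range(1,n):
        if 100<s2[i,4]<900: q=P[l2==i];print("  pocket",s2[i,4],(q[:,:2].min(0)+q[:,:2].max(0))/2,q[:,:2].mean(0))
E
```

```text
0.5108 0.3302 48.5
0.5925 0.3479 45.7
0.4116 0.2054 44.9
0.5087 0.2167 35.4
top 246 [ 288  218   72   48 1417] ((529.404296875, -54.186370849609375), (176.22923278808594, 118.08048248291016), 89.0941162109375)
  pocket 322 [0.5601774  0.00218785] [0.56002824 0.00222878]
  pocket 323 [ 0.55928762 -0.05486555] [ 0.55918687 -0.05476823]
  pocket 321 [ 0.55837769 -0.11194025] [ 0.5582842  -0.11185759]
  pocket 319 [0.50492539 0.00284608] [0.50522631 0.00311119]
  pocket 307 [ 0.50400858 -0.05384371] [ 0.50514563 -0.05385601]
  pocket 306 [ 0.50433296 -0.11054948] [ 0.50430266 -0.11049485]
side 219 [310 250   1   1   1] ((584.2689208984375, -20.477617263793945), (0.0, 0.0), 0.0)
```

```bash
cat > pp.py <<'E'
from h import *
import sys
SY=-.016;NC=np.array([.532,-.0525]);R2=np.array([[np.cos(SY),-np.sin(SY)],[np.sin(SY),np.cos(SY)]])
def pocket(sx,sy): return NC+R2@np.array([sx*.027,sy*.057])
def pick(x,y,a):
    # among the two board-edge closing lines, choose the smaller wrist turn
    o=min((best([x,y,.1],a+k*np.pi/2) for k in(0,1)),key=lambda o:abs(solver.inverse_kinematics([x,y,.1],o)[6]))
    robot.goto([x,y,.13],o);robot.movel([x,y,.06],v=.2)
    if robot.movel([x,y,.0155],v=.07,max_force=4): print("touch!");return st(),False
    robot.clamp(10);robot.wait(.2);s=st()
    robot.movel([x,y,.15],v=.2);s=st()
    return s,abs(s["width"]-.02)<.003
def place(p):
    x,y=p;o=best([x,y,.1],SY+np.pi/2)
    robot.goto([x,y,.16],o)
    s=st()
    if abs(s["width"]-.02)>.003: return False
    robot.movel([x,y,.072],v=.15)
    print("contact",robot.movel([x,y,.0535],v=.03,max_force=2.5));st()
    robot.release();robot.movel([x,y,.16],v=.2);st();return True
if __name__=="__main__":
    tx,ty,sx,sy=map(float,sys.argv[1:])
    L=locate(2);print([(round(a,4),round(b,4),round(np.degrees(c),1)) for a,b,c in L])
    x,y,a=min(L,key=lambda q:np.hypot(q[0]-tx,q[1]-ty))
    s,ok=pick(x,y,a);print(ok)
    if ok: print("placed",place(pocket(sx,sy)))
E
python3 pp.py .4116 .2054 -1 1
```

```text
[(np.float64(0.412), np.float64(0.2054), np.float64(44.9)), (np.float64(0.5926), np.float64(0.3479), np.float64(45.4)), (np.float64(0.5103), np.float64(0.3303), np.float64(45.7)), (np.float64(0.5084), np.float64(0.2166), np.float64(35.3))]
t40.4 p [0.4121 0.2054 0.0155] F [-0.1 -0.7 -0.2] w 0.0196 g 10.0 q7 0.82
t41.2 p [0.4113 0.2053 0.1493] F [-0.7 -0.5 -0.8] w 0.0197 g 10.0 q7 0.56
True
t42.5 p [0.5055 0.0053 0.1593] F [-0.4  0.5 -0.3] w 0.0197 g 10.0 q7 -0.86
contact True
t43.8 p [0.5058 0.0051 0.0551] F [ 0.  -0.1  1.2] w 0.0200 g 10.0 q7 -0.75
t45.6 p [0.5054 0.0054 0.1592] F [-0.2  0.2  1.2] w 0.0877 g 0.0 q7 -0.88
placed True
```

```bash
python3 pp.py .5084 .2166 1 1; python3 - <<'E'
from h import *
robot.goto([.45,.25,.30],best([.45,.25,.3],np.pi/4))
f=optics.grab_frame("top");W=cloud(f);z=W[...,2]
cv2.imwrite("pics/n2.png",cv2.resize(f["frame"][180:280,270:380],None,fx=5,fy=5,interpolation=cv2.INTER_CUBIC))
m=(abs(z-.078)<.003)&(abs(W[...,0]-.53)<.06)&(abs(W[...,1]+.05)<.1);n,l=cv2.connectedComponents(m.astype(np.uint8))
for i in range(1,n):
    if (l==i).sum()>8: print(W[l==i].mean(0))
E
```

```text
[(np.float64(0.5098), np.float64(0.3303), np.float64(45.3)), (np.float64(0.5501), np.float64(0.2241), np.float64(38.0)), (np.float64(0.5924), np.float64(0.3482), np.float64(45.4))]
t49.6 p [0.5502 0.2241 0.0155] F [-0.5  0.7 -0.6] w 0.0193 g 10.0 q7 0.70
t50.5 p [0.5492 0.2241 0.149 ] F [ 0.2  0.5 -0.6] w 0.0196 g 10.0 q7 0.58
True
t51.8 p [0.5597 0.0046 0.1593] F [ 0.4  0.5 -0.4] w 0.0197 g 10.0 q7 -0.91
contact True
t53.1 p [0.5599 0.0043 0.055 ] F [1.5 0.3 0.8] w 0.0199 g 10.0 q7 -0.81
t54.9 p [0.5594 0.0045 0.1591] F [-0.1  0.  -0.3] w 0.0881 g 0.0 q7 -0.91
placed True
[0.55851465 0.00237825 0.0778378 ]
[0.50270675 0.00265731 0.07789745]
```

View pics/n2.png

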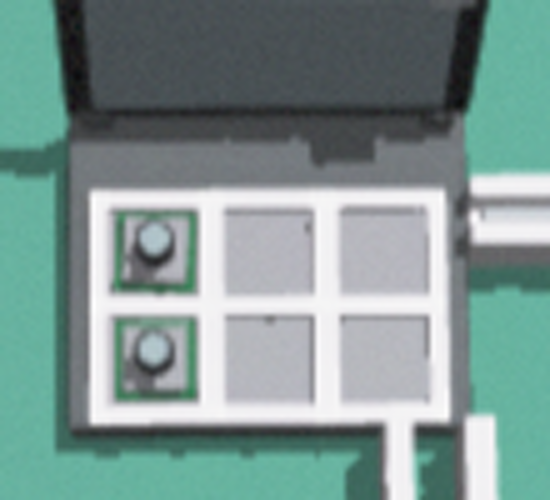

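Both modules lie square in the two left pockets, at crop (155,360) and (155,250). The second one had been knocked aside, but the fresh look before the pick found it again. On to the other two.

```bash
python3 pp.py .5098 .3303 -1 -1 && python3 pp.py .5924 .3482 1 -1; python3 - <<'E'
from h import *
robot.goto([.45,.25,.30],best([.45,.25,.3],np.pi/4))
f=optics.grab_frame("top");W=cloud(f);z=W[...,2]
cv2.imwrite("pics/n4.png",cv2.resize(f["frame"][140:310,100:400],None,fx=2.6,fy=2.6,interpolation=cv2.INTER_CUBIC))
m=(abs(z-.078)<.003)&(abs(W[...,0]-.53)<.06)&(abs(W[...,1]+.05)<.1);n,l=cv2.connectedComponents(m.astype(np.uint8))
for i in range(1,n):
    if (l==i).sum()>8: print(W[l==i].mean(0))
print([np.round(r["xyz"],4) for r in models.tip_of("display_handle","top")],[np.round(r["xyz"],4) for r in models.tip_of("pin_mid","top")]);st()
E
```

```text
[(np.float64(0.5951), np.float64(0.3425), np.float64(44.7)), (np.float64(0.5627), np.float64(0.0027), np.float64(89.1)), (np.float64(0.5051), np.float64(0.009), np.float64(89.2))]
t59.9 p [0.5951 0.3425 0.0155] F [-0.   1.   0.6] w 0.0199 g 10.0 q7 -0.57
t60.7 p [0.5943 0.3426 0.1487] F [-0.1 -0.6 -0.7] w 0.0200 g 10.0 q7 -0.66
True
t62.4 p [ 0.505  -0.1079  0.1599] F [-0.  -0.8 -0.1] w 0.0197 g 10.0 q7 -0.62
contact True
t63.5 p [ 0.5041 -0.109   0.062 ] F [ 0.9  0.2 -0.4] w 0.0198 g 10.0 q7 -0.52
t65.3 p [ 0.5038 -0.1085  0.1593] F [-0.1 -0.2 -1.2] w 0.0880 g 0.0 q7 -0.64
placed True
[(np.float64(0.5096), np.float64(0.3308), np.float64(45.4))]
t69.7 p [0.5097 0.3308 0.0155] F [0.2 0.3 0.1] w 0.0197 g 10.0 q7 0.70
t70.5 p [0.5087 0.3307 0.149 ] F [ 0.9 -0.2 -1. ] w 0.0196 g 10.0 q7 0.58
True
t72.1 p [ 0.5584 -0.1088  0.1596] F [-0.2  0.4 -0.4] w 0.0197 g 10.0 q7 -0.68
contact True
t73.4 p [ 0.5581 -0.1097  0.055 ] F [ 1.  -0.1  1.9] w 0.0199 g 10.0 q7 -0.58
t75.2 p [ 0.5577 -0.1094  0.1589] F [ 1.1 -0.7  0. ] w 0.0878 g 0.0 q7 -0.68
placed True
[0.55900594 0.00197638 0.07860514]
[ 0.5567298  -0.11206115  0.0778584 ]
[0.50470234 0.00363784 0.07827829]
[ 0.49831259 -0.11279083  0.07931557]
[array([ 0.6698, -0.0304,  0.2521])] [array([ 0.5724, -0.183 ,  0.0499])]
t76.8 p [0.4504 0.2489 0.2997] F [ 0.7 -1.  -0.1] w 0.0880 g 0.0 q7 0.47
```

View pics/n4.png

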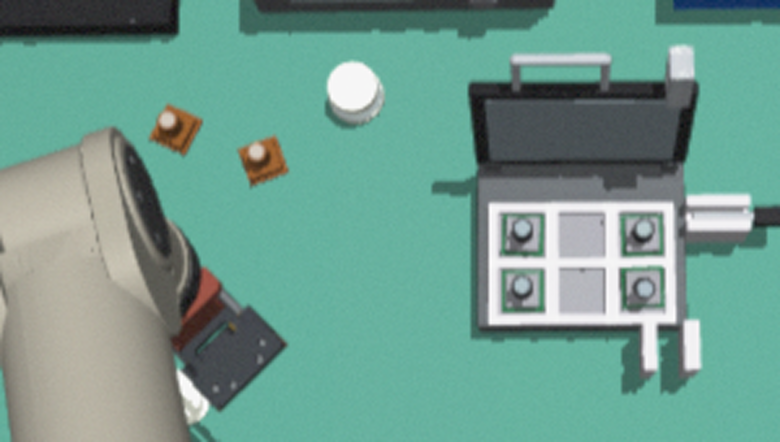

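```bash
python3 - <<'E'
from h import *
f=optics.grab_frame("top");W=cloud(f)
a=cv2.resize(f["frame"][205:275,330:390],(480,560),interpolation=cv2.INTER_CUBIC)
for c in("top","side"):
    g=optics.grab_frame(c);Wc=cloud(g);z=Wc[...,2]
    for p in((.505,-.110),(.558,-.110),(.505,.005)):
        m=(abs(Wc[...,0]-p[0])<.024)&(abs(Wc[...,1]-p[1])<.024)
        b=Wc[m&(z>.0745)&(z<.085)];k=Wc[m&(z>.046)&(z<.060)]
        B=b-b.mean(0);co=np.linalg.lstsq(np.c_[b[:,:2]-b[:,:2].mean(0),np.ones(len(b))],b[:,2],rcond=None)[0] if len(b)>5 else None
        print(c,p,len(b),np.round(b.mean(0),4),np.round(co,2),"housing",len(k),np.round(k.mean(0),4))
    if c=="side":
        u,v=w2px(g,[.505,-.11,.06]);u,v=int(u),int(v);b=cv2.resize(g["frame"][v-22:v+22,u-12:u+13],(320,560),interpolation=cv2.INTER_CUBIC)
cv2.imwrite("pics/z.png",np.hstack([a,b]))
E
```

```text
top (0.505, -0.11) 46 [ 0.4998 -0.1115  0.0808] [ 0.06 -0.08  0.08] housing 194 [ 0.5079 -0.109   0.0527]
top (0.558, -0.11) 42 [ 0.5558 -0.1122  0.0788] [-0.03  0.06  0.08] housing 162 [ 0.5578 -0.1105  0.0513]
top (0.505, 0.005) 44 [0.5042 0.0025 0.0782] [ 0.04 -0.05  0.08] housing 190 [0.5044 0.0067 0.0509]
side (0.505, -0.11) 28 [ 0.5001 -0.1055  0.0793] [ 0.04 -0.11  0.08] housing 96 [ 0.5088 -0.1014  0.0519]
side (0.558, -0.11) 20 [ 0.5566 -0.1084  0.0773] [0.05 0.04 0.08] housing 82 [ 0.5573 -0.1036  0.051 ]
side (0.505, 0.005) 23 [0.5044 0.0066 0.0774] [0.07 0.02 0.08] housing 94 [0.5052 0.0095 0.0515]
```

View pics/z.png

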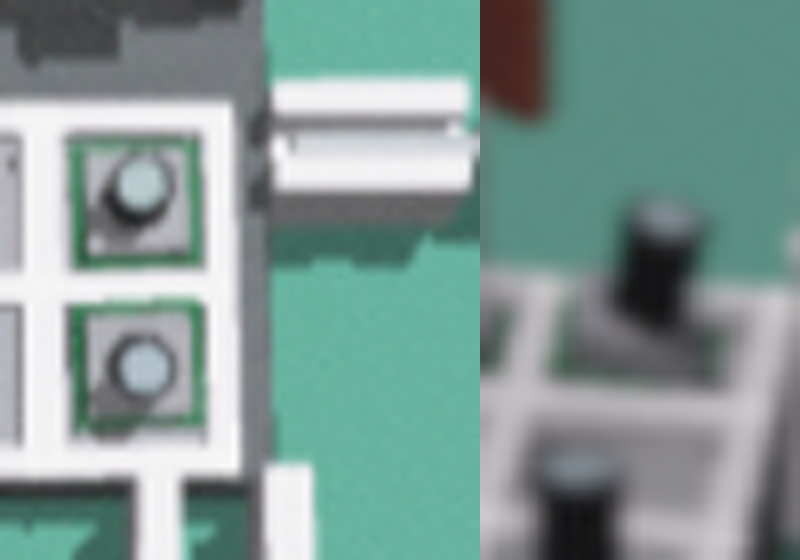

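```bash
python3 - <<'E'
from h import *
from pp import SY
x,y=.5035,-.1088
robot.goto([x,y,.16],best([x,y,.1],SY+np.pi/2))
robot.movel([x,y,.085],v=.15)
print(robot.movel([x,y,.0600],v=.03,max_force=3));st()
robot.clamp(8);robot.wait(.2);s=st();p=s["ee_pos"]
robot.movel([x,y,p[2]+.012],v=.05);s=st()
robot.movel([x-.004,y,p[2]+.012],v=.05);s=st()
print("contact",robot.movel([x-.004,y,.0535],v=.02,max_force=2.5));s=st()
robot.release();robot.movel([x-.004,y,.16],v=.15)
robot.goto([.45,.25,.30],best([.45,.25,.3],np.pi/4))
f=optics.grab_frame("top")
a=cv2.resize(f["frame"][205:275,330:390],(480,560),interpolation=cv2.INTER_CUBIC)
g=optics.grab_frame("side");u,v=w2px(g,[.505,-.11,.06]);u,v=int(u),int(v);b=cv2.resize(g["frame"][v-22:v+22,u-12:u+13],(320,560),interpolation=cv2.INTER_CUBIC)
cv2.imwrite("pics/z2.png",np.hstack([a,b]))
W=cloud(f);z=W[...,2];m=(abs(W[...,0]-.505)<.024)&(abs(W[...,1]+.11)<.024)&(z>.0745)&(z<.085);print(W[m].mean(0))
E
```

```text
False
t80.0 p [ 0.5036 -0.1089  0.0601] F [-0.  -0.2 -1.3] w 0.0881 g 0.0 q7 -0.73
t81.3 p [ 0.5035 -0.1088  0.06  ] F [ 0.2 -0.  -0.2] w 0.0196 g 8.0 q7 -0.73
t81.7 p [ 0.5038 -0.1088  0.0724] F [-0.7  0.2 -1.8] w 0.0194 g 8.0 q7 -0.74
t81.9 p [ 0.499  -0.1087  0.0719] F [ 0.6  0.9 -0.7] w 0.0199 g 8.0 q7 -0.74
contact True
t82.6 p [ 0.4997 -0.1089  0.0594] F [ 1.2 -0.5  1.5] w 0.0198 g 8.0 q7 -0.72
[ 0.50200536 -0.11125077  0.07880966]
```

View pics/z2.png

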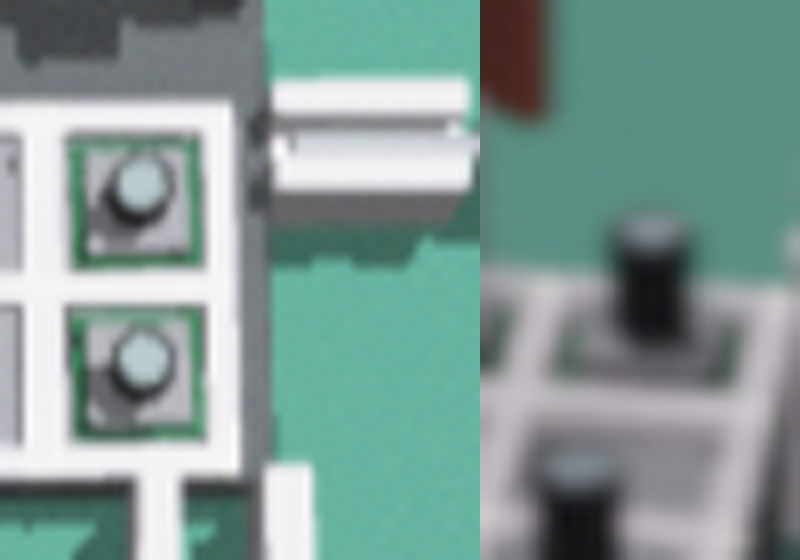

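```bash
python3 - <<'E'
from h import *
print([np.round(q,3) for q in locate(1)],[np.round(r["xyz"],3) for r in models.tip_of("spool","side")][:1]);optics.grab_frame("side");print([np.round(r["xyz"],3) for r in models.tip_of("display_handle","side")])
st();print(robot.close_job())
E
```

```text
[array([0.564, 0.004, 1.555]), array([0.507, 0.009, 1.561]), array([ 0.504, -0.111,  1.555])] [array([0.413, 0.335, 0.   ])]
[array([ 0.666, -0.037,  0.245]), array([0.508, 0.011, 0.037])]
t86.3 p [0.4502 0.2496 0.2999] F [-0.2  0.6  0. ] w 0.0878 g 0.0 q7 0.40
the job is handed in; nothing more can be done
None
```

The job is handed in, with no verdict returned: the pin is parked in the notch, the display stands at about 101°, and all four grey camera modules sit flat in their own pockets (one landed on a wall and was reseated), gripped at 10 N or less; I did not touch the brown and red look-alikes or other bench items.

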